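# Close the pot mould: core plate over the guide rod

## Robot

A 6-joint arm with a two-finger parallel gripper is mounted at the origin on the work surface. World frame = base frame: x ahead of the robot, y to its left, z up, the work surface at z = 0. Lengths are in m, angles in degrees, forces in N, time in s.
With the tool pointing down it reaches from about 0.35 to 0.875 m from the base axis. Payload 4.2 kg.
Tool frame: the origin (TCP) lies at the very end of the fingers, on their centre line; the grasp point (between the pads) lies 19 mm behind it; z points along the fingers, y is the line along which they close (so a half turn about z gives the same grasp; the last joint's range is limited). The gripper opens to 87 mm and grips with 3 to 60 N. Pads are 19 mm wide; open, the fingers measure 117 mm over their backs; the gripper's body (75 mm by 190 mm) begins 51 mm behind the grasp point.
Start: joints at [-48.954, 22.042, 0.453, 0, -68.411, -14.817], TCP at [0.276, -0.561, 0.223] pointing down, gripper open.
Joint ranges: [-179.83, 179.83], [-69.29, 118.12], [-61.27, 80.66], [-181.25, 117.63], [-171.15, -9.14], [-177.46, 177.46]. Speed limits (degrees/s): [159.86, 159.86, 180, 180, 180, 180].

## Interface

Orientations are given as a 3x3 rotation matrix whose columns are the frame's x, y, z axes.
In Python, from station import sense, cams, r gives the robot as it stands. The module is installed in compiled form; this text tells all that it offers.
- The arm moves only by the tool step_arm, never from a script. Its argument "targets" is text: rows parted by semicolons, each of 4 numbers parted by spaces: the shift along the tool's x, y, z in cm, then the turn about the tool's z in degrees. In form: x y z turn; .... A call has 1 to 12 rows; each row shifts and turns the commanded pose from where the row before left it, along the tool's axes as they then stand; what a row does not reach is not made up. A row lasts 1/12 s, in which the tool goes at most 41.7 mm and 7.16 degrees, less where a joint would pass 70% of its speed; a pose out of reach is approached as far as the arm can. A call with a gripper value outside its range is refused whole. "claw" is the finger opening in cm, from 0 to 8.7, set as the call begins (left out, the last holds). The fingers move at their own pace and stop on an object; the grip force is fixed at half the most. Time passes only in rows, so rows that do not move let the fingers close. It gives the time, the measured TCP pose, the force, the opening and the grip force at its end, in the units of the state.
- sense(): the state, without advancing time (a new reading comes with each control period).
- cams.capture(name): name is "scene" or "top" or "wrist"; returns a dict with "frame" (420x560x3 uint8, blue, green, red), "vertical_fov" (degrees; the focal length in pixels is half the picture's height over the tangent of half this angle, whatever the lens; pixels are square), "cx", "cy" (the principal point, pixels), "dist_coeffs" ([k1, k2, p1, p2, k3] as OpenCV has them; the pictures are not rectified), "eye" and "rotation" of the camera in the world; the wrist camera has in their place "tool_from_camera" (4x4, takes a point from camera to tool coordinates, whose origin is the TCP and whose axes are the flange's). Camera axes: x right, y down, z forward; pixel columns grow to the right and rows downward; lengths in m; the calibration is good to about 2 mm. A picture is of the moment at which its call begins: read the wrist's pose just before it. There is no depth.
- r.finish_job(): hands the job in; it is judged then, once.
The state is a dict: "time_s": time; "joints": joint angles; "joint_velocities": joint speeds; "effort": joint torques, N m; "tcp_pos": TCP position; "ee_rot": TCP orientation; "wrist_force": force on the tool from outside, world axes, zero at the start; "moment": the same for the moment, N m; "gripper_width": opening from 0.0 (shut) to 1.0 (fully open); "gripper_force": force on a finger pad.
Only numpy, scipy, OpenCV 4.12 (cv2) and the standard library are available. Lean on these libraries where they do the work, as an engineer would, in place of code of your own. Each camera call takes 0.05 s, during which the arm holds its last target. There are 200 camera calls.

## Task

Close the pot mould: pick up the loose core plate by its wooden grip block, thread its brass bush over the tall guide rod of the mould stand and lower it, kept square and never dropped, with the red core going into the blue mould, and press it down against the tight mould floor until the plate lies fully home, flat on the mould block; then let go and move clear. The rod leans a little, so feel your way: bear on the rod with less than 20 N on the way down, and press home with less than 30 N. Leave everything else on the table where it is.

Things in the scene. Friction and masses are not known exactly. Their poses are not given: they have to be found in the camera images.
- stand: Pot mould stand, fixed to the table: plywood base 220 (x) x 100 (y) x 12 mm; origin at the centre of its underside, on the table; x along the base from mould to rod, z up. At x = -55: a blue mould block 76 x 76, flat top at z = 62, with a round cavity 56 across. At x = 55: a steel guide rod, in a dark collar 28 across (top at z = 31, just under the bush when home).
- rod_foot (a point): Foot of the guide rod, on the base inside the collar (z = 12 mm), axes as the stand's. The rod is rigid, 12 mm thick, its tip at z = 190; the last 4 mm taper to an 8 mm flat. Knocked askew, it leans 2.4 degrees, its tip 7 to 8 mm off the foot seen from above, towards the mould: anywhere within 90 degrees either way of -x, different each time. The direction is not measured: see or feel it.
- mould_mouth (a point): Centre of the mould cavity's mouth, at the block's flat top (z = 62 mm), axes as the stand's. In the cavity a tight sliding floor (orange disc), left pushed up by the last pot, stands 12 to 22 mm below the mouth. It resists with about 7 N, stays where it is pushed and lets the plate come home before its own stop.
- core_plate: Loose core plate, 0.35 to 0.6 kg, standing on its core and bush. Origin midway between them, at their undersides; x from core to bush, z up. Aluminium plate 56 mm wide (y), x -89 to 44, z 30 to 40. Home: axes along the stand's, bush round the rod, plate flat on the mould block, origin right above the stand's, 32 mm above the table.
- grip (a point): Centre of the wooden grip block on the core plate (x = -30, y = 0, z = 64 mm of the plate), axes as the plate's: 34 mm long (x), 24 wide (y), z from 40 to 88. Take it from above across its 24 mm.
- bush (a point): Centre of the lower end of the brass bush's bore (x = 55, z = 0 of the core plate), axes as the plate's. The bush is 30 mm across, z from 0 to 46, with a straight bore 15.2 mm across right through.
- core (a point): Centre of the underside of the red tapered core under the core plate (x = -55, z = 0 of the plate), axes as the plate's. It is 38 mm across at its underside and 46 mm at the plate, 30 mm tall.
- clay_pot_a: Bystander, not to be disturbed: small open terracotta pot, 48 wide, 44 tall. Origin at its underside.
- clay_pot_b: Bystander, not to be disturbed: small open terracotta pot, 48 wide, 44 tall. Origin at its underside.
- succulent: Bystander, not to be disturbed: grey concrete pot, 68 across, 58 tall, with a pale green succulent in it (80 tall in all). Origin at its underside.
- grey_pot: Bystander, not to be disturbed: empty grey concrete pot, 68 across, 58 tall. Origin at its underside.
- phone: Bystander, not to be disturbed: phone lying flat, 148 x 72 x 9. Origin at its underside.
- tamper: Bystander, not to be disturbed: short wooden tamping stick, 22 thick, 100 long, lying. Origin at its underside.
- brush: Bystander, not to be disturbed: brush lying on the table, 170 long. Origin at its middle, underside.
Mind the look-alikes: they are no part of the job. What is meant by the core_plate is not pink or turquoise, and is the larger of those in its own colour.

How it is judged:
By the outcome, as a careful person would: the job done as asked, in the order asked, and still so for the second after the job is handed in, with the robot touching nothing.
It also fails if it takes over 72 s, if anything falls off the work surface, if the arm or the gripper's body presses on something with over 40 N, if the wrist force passes 120 N, or if a joint passes its speed limit or range.

## Working session

There is one attempt and no reset: what is moved stays moved. The work goes in short steps, Python scripts to look and compute and a tool call to move; the robot and the scene stay as the last step left them, time stands still between calls to the robot, and variables do not carry over. Pictures are saved under pics/ and viewed, at most 10 in all, crops included, and the job is handed in when it is done.

Besides the shell and the picture viewer there is one more tool, called after "Request:" as name(argument=value, ...) on one line, values as JSON. step_arm: Moves the arm, as the interface text tells. Its arguments: {"type":"object","properties":{"targets":{"type":"string"},"claw":{"type":"number"}},"required":["targets"]}

```bash
mkdir -p pics
cat > h.py <<'E'
import numpy as np, cv2
from station import sense, cams, r
def K(c):
    h=c["frame"].shape[0]; f=h/2/np.tan(np.radians(c["vertical_fov"])/2)
    return np.array([[f,0,c["cx"]],[0,f,c["cy"]],[0,0,1.]])
def pose(c,s):
    if "eye" in c: return np.array(c["eye"]),np.array(c["rotation"])
    T=np.array(c["tool_from_camera"]); R=np.array(s["ee_rot"])
    return np.array(s["tcp_pos"])+R@T[:3,3], R@T[:3,:3]
def ray(c,s,uv):
    e,R=pose(c,s)
    p=cv2.undistortPoints(np.array(uv,float).reshape(-1,1,2),K(c),np.array(c["dist_coeffs"],float)).reshape(-1,2)
    return e,(R@np.c_[p,np.ones(len(p))].T).T
def atz(c,s,uv,z):
    e,d=ray(c,s,uv); return e+d*((z-e[2])/d[:,2])[:,None]
def proj(c,s,P):
    e,R=pose(c,s); q=(np.array(P,float).reshape(-1,3)-e)@R
    return cv2.projectPoints(q,np.zeros(3),np.zeros(3),K(c),np.array(c["dist_coeffs"],float))[0].reshape(-1,2)
E
python3 - <<'E'
from h import *
import pickle
d={}
for n in("scene","top"):
    c=cams.capture(n);d[n]=c
    cv2.imwrite(f"pics/{n}0.png",cv2.resize(c["frame"],(800,600),interpolation=cv2.INTER_CUBIC)); print(n,c["eye"],c["vertical_fov"],c["dist_coeffs"])
pickle.dump(d,open("d0.pkl","wb"))
print(sense())
E
```

```text
scene [ 1.19939853 -0.27719871  1.0033779 ] 48.375702865740905 [-0.01930662  0.          0.          0.          0.        ]
top [ 0.29709868 -0.01924573  1.50025769] 48.94664789244476 [-0.15532376  0.          0.          0.          0.        ]
{'time_s': 0.1, 'joints': array([-4.89531723e+01,  2.20843716e+01,  3.88252029e-01, -2.47923344e-02,
       -6.84119848e+01, -1.48169457e+01]), 'joint_velocities': array([ 0.07406375, -0.13489792,  0.19110701,  0.05432779,  0.04146634,
        0.02530401]), 'effort': array([-7.09008655e-04, -3.91689134e+01,  1.87933069e+01,  4.23193708e+00,
        1.34294250e-02, -7.89773571e-05]), 'tcp_pos': array([ 0.27601202, -0.56015102,  0.22159566]), 'ee_rot': array([[-8.97098463e-01, -4.41829688e-01, -9.35533271e-04],
       [-4.41830668e-01,  8.97096881e-01,  1.68714796e-03],
       [ 9.38319228e-05,  1.92688513e-03, -9.99998139e-01]]), 'wrist_force': array([-0.12944876, -0.75756449, -0.26738588]), 'moment': array([-0.06527964,  0.00138081,  0.01262017]), 'gripper_force': 0.0, 'gripper_width': 1.0008243829770003}
```

View pics/scene0.png

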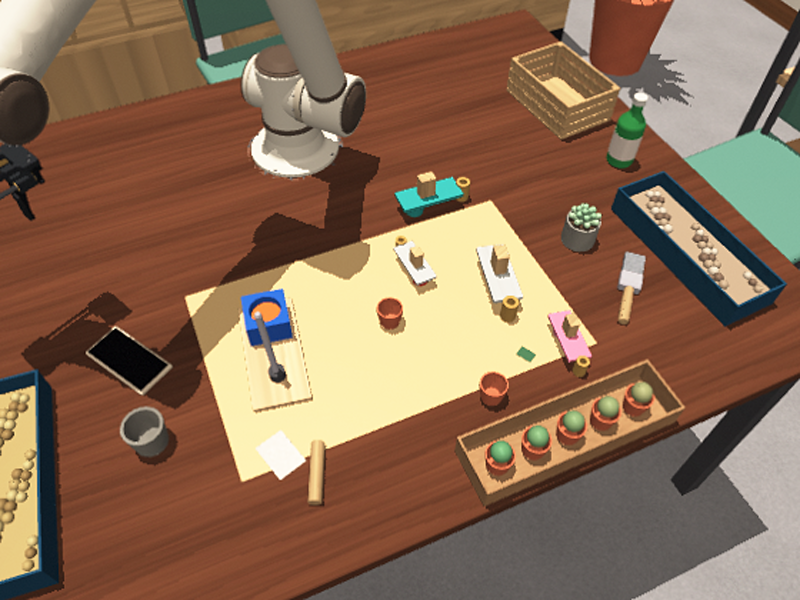

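View pics/top0.png

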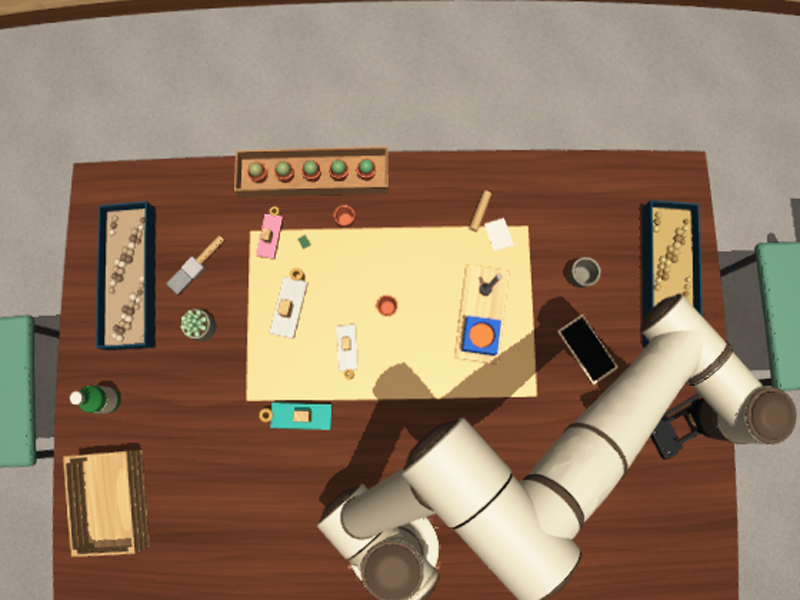

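The scene picture shows the larger white plate at (498,272) with its bush at (510,308). The stand is at (270,350), with the mould at (267,315) and the rod from its collar at (277,373) to its tip at (258,316). In the top picture the plate is at (288,307) with its bush at (297,273), and the mould is at (481,337) with the rod foot at (487,290).

Run:
```python
from h import *
import pickle
d=pickle.load(open("d0.pkl","rb")); np.set_printoptions(precision=4,suppress=True)
t=d["top"]; s=d["scene"]
g=lambda c,u,v,z: atz(c,None,[[u*.7,v*.7]],z)[0]
print("grip",g(t,285,309,.088),g(s,502,249,.088))
print("bush top",g(t,297,273,.046),g(s,511,302,.046))
print("collar",g(t,487,291,.031),g(s,277,373,.031))
print("rod tip",g(t,498,278,.19),g(s,258,316,.19))
# blue block mask
for n,c in(("top",t),("scene",s)):
    b=cv2.inRange(cv2.cvtColor(c["frame"],cv2.COLOR_BGR2HSV),(108,150,60),(125,255,255))
    n_,l,st,ce=cv2.connectedComponentsWithStats(b)
    for i in range(1,n_):
        if st[i,4]>60: print(n,st[i],ce[i], atz(c,None,[ce[i]],.062)[0])
out=[]
for c,(x,y,w,h) in((t,(180,170,60,80)),(t,(310,175,60,80)),(s,(320,160,70,80)),(s,(160,195,70,100))):
    out.append(cv2.resize(c["frame"][y:y+h,x:x+w],(300,400) if h==80 and w==60 else (300,343 if h==80 else 428),interpolation=cv2.INTER_CUBIC))
H=max(o.shape[0] for o in out)
o4=[cv2.copyMakeBorder(o,0,H-o.shape[0],0,0,cv2.BORDER_CONSTANT) for o in out]
cv2.imwrite("pics/crops.png",cv2.resize(np.vstack([np.hstack(o4[:2]),np.hstack(o4[2:])]),(420,600),interpolation=cv2.INTER_AREA))
```

```text
grip [0.5265 0.226  0.088 ] [0.5277 0.235  0.088 ]
bush top [0.6156 0.207  0.046 ] [0.6155 0.2107 0.046 ]
collar [ 0.5695 -0.2235  0.031 ] [ 0.5813 -0.2205  0.031 ]
rod tip [ 0.5665 -0.225   0.19  ] [ 0.5751 -0.226   0.19  ]
top [324 222  26  27 327] [336.4679 234.7951] [ 0.4647 -0.2013  0.062 ]
scene [169 203  35  39 703] [186.4438 221.4851] [ 0.4835 -0.2048  0.062 ]
```

Request:
step_arm(targets="0 0 -1.5 6.7;0 0 -1.5 6.7;0 0 -1.5 6.7;0 0 -1.5 6.7;0 0 -1.5 6.7;0 0 -1.5 6.7;-0.25 3.7 0 0;-0.25 3.7 0 0;-0.25 3.7 0 0;-0.25 3.7 0 0;-0.25 3.7 0 0;-0.25 3.7 0 0", claw=8.7)

```text
time_s: 1.1
tcp_pos: [0.3443, -0.347, 0.3121]
ee_rot: [[-0.97, 0.242, -0.001], [0.242, 0.97, 0.001], [0.001, 0.0, -1.0]]
wrist_force: [0.9, -0.6, -0.2]
gripper_width: 0.997
gripper_force: 0.0
```

View pics/crops.png

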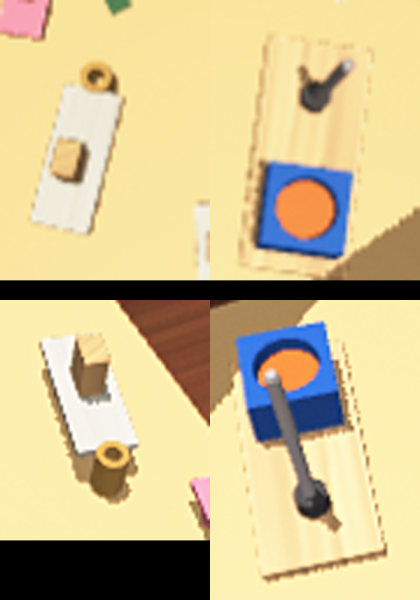

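Run:
```python
from h import *
np.set_printoptions(precision=4,suppress=True)
s=sense(); print(s["time_s"],s["tcp_pos"],s["ee_rot"],s["joints"])
c=cams.capture("wrist"); print(c["tool_from_camera"],c["vertical_fov"],c["dist_coeffs"])
cv2.imwrite("pics/w1.png",c["frame"])
import pickle; pickle.dump((c,s),open("w1.pkl","wb"))
```

```text
1.1 [ 0.3443 -0.347   0.3121] [[-0.9703  0.242  -0.0006]
 [ 0.242   0.9703  0.0006]
 [ 0.0007  0.0005 -1.    ]] [-26.1556   5.4393  -8.8841  -0.0182 -75.7205 -77.8419]
[[-0.0002 -0.959  -0.2833  0.0779]
 [ 1.     -0.0002  0.0001 -0.0011]
 [-0.0002 -0.2833  0.959  -0.1619]
 [ 0.      0.      0.      1.    ]] 69.36561927554337 [-0.0392  0.      0.      0.      0.    ]
```

The crops show the bush ring, the grip top, the blue mould with its orange floor, and the rod leaning from its collar towards the mould. I'll look at the stand from the wrist on the way past.

Request:
step_arm(targets="-1.9 3.5 0 0;-1.9 3.5 0 0;-1.9 3.5 0 0;-1.9 3.5 0 0;-1.9 3.5 0 0;0 0 0 0;0 0 0 0")

```text
time_s: 1.73
tcp_pos: [0.4797, -0.2003, 0.3116]
ee_rot: [[-0.971, 0.238, -0.002], [0.238, 0.971, 0.0], [0.002, -0.0, -1.0]]
wrist_force: [-0.2, -0.5, 0.0]
gripper_width: 1.0
gripper_force: 0.0
```

Run:
```python
from h import *
import pickle
np.set_printoptions(precision=4,suppress=True)
s=sense(); print(s["tcp_pos"])
c=cams.capture("wrist")
cv2.imwrite("pics/w2.png",cv2.resize(c["frame"],(800,600),interpolation=cv2.INTER_CUBIC))
pickle.dump((c,s),open("w2.pkl","wb"))
```

```text
[ 0.4797 -0.2003  0.3116]
```

View pics/w2.png

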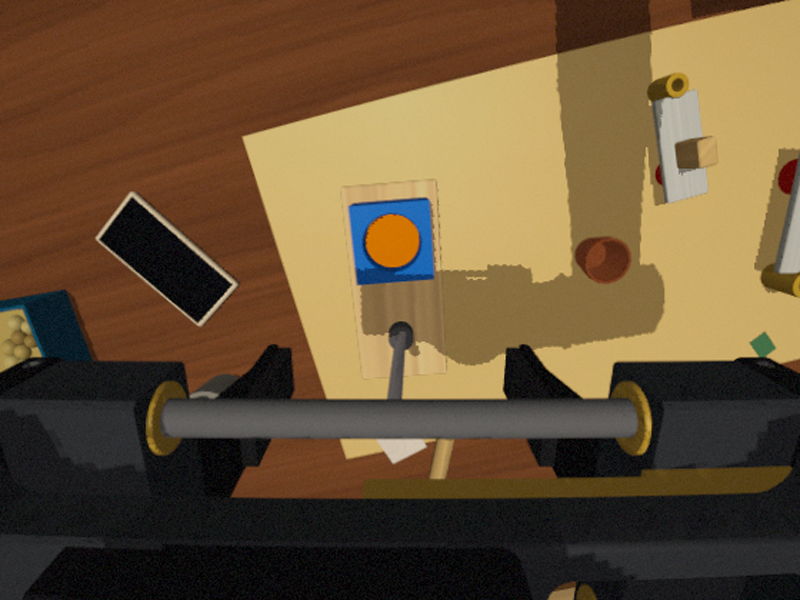

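Request:
step_arm(targets="-0.3 3.9 0 0;-0.3 3.9 0 0;-0.3 3.9 0 0;-0.3 3.9 0 0;-0.3 3.9 0 0;-0.3 3.9 0 0;-0.3 3.9 0 0;-0.3 3.9 0 0;-0.3 3.9 0 0;-0.3 3.9 0 0;0 0 0 0;0 0 0 0")

```text
time_s: 2.78
tcp_pos: [0.6022, 0.1696, 0.3113]
ee_rot: [[-0.971, 0.241, -0.002], [0.241, 0.971, -0.001], [0.002, -0.001, -1.0]]
wrist_force: [-0.1, -0.8, -0.1]
gripper_width: 0.999
gripper_force: 0.0
```

Run:
```python
from h import *
import pickle
np.set_printoptions(precision=4,suppress=True)
s=sense(); print(s["tcp_pos"])
c=cams.capture("wrist")
cv2.imwrite("pics/w3.png",cv2.resize(c["frame"],(800,600),interpolation=cv2.INTER_CUBIC))
pickle.dump((c,s),open("w3.pkl","wb"))
```

```text
[0.6022 0.1696 0.3113]
```

View pics/w3.png

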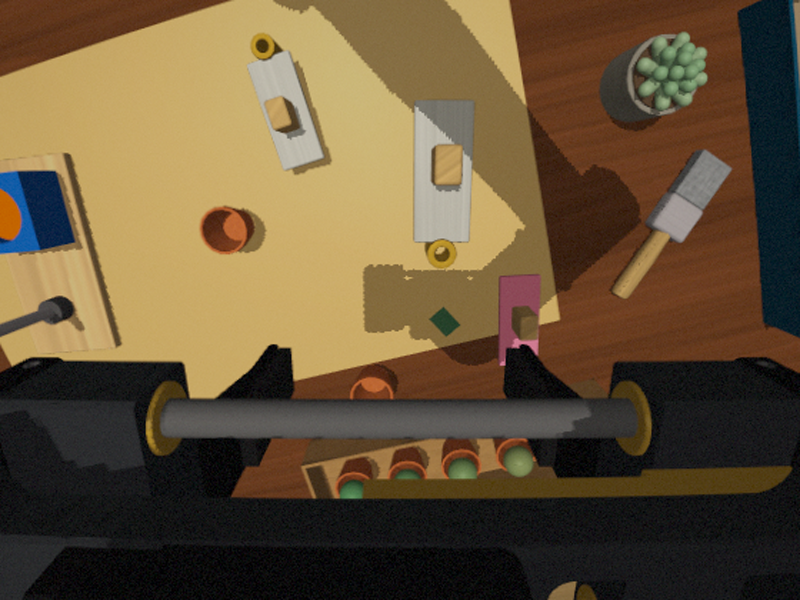

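w2 shows the stand: base corners at (342,187), (436,180), (446,373) and (362,379), and the collar top at (400,335). w3 shows the white plate with corners (414,100), (474,101), (469,242) and (414,241), its bush at (442,253), and its grip top at about (448,165).

```bash
cat > m.py <<'E'
from h import *
import pickle
from scipy.optimize import least_squares
np.set_printoptions(precision=4,suppress=True)
def fit(c,s,pts,uv,x0,z0=0):
    pts=np.array(pts)/1000; uv=np.array(uv)
    def T(p): 
        C,S=np.cos(p[2]),np.sin(p[2]); return np.c_[p[0]+C*pts[:,0]-S*pts[:,1],p[1]+S*pts[:,0]+C*pts[:,1],pts[:,2]+z0]
    f=lambda p:(proj(c,s,T(p))-uv).ravel()
    r_=least_squares(f,x0); return r_.x,r_.fun.reshape(-1,2)
E
python3 - <<'E'
from m import *
c,s=pickle.load(open("w2.pkl","rb"))
p,e=fit(c,s,[[-110,-50,12],[-110,50,12],[110,50,12],[110,-50,12],[55,0,31],[-93,-38,62],[-93,38,62]],np.array([[342,187],[436,180],[446,373],[362,379],[400,334],[349,206],[430,198]])*.7,[.52,-.21,-.2])
print("stand",p,np.degrees(p[2]));print(e)
# local colour: orange floor circle
b=cv2.inRange(cv2.cvtColor(c["frame"],cv2.COLOR_BGR2HSV),(5,180,120),(20,255,255));n,l,st,ce=cv2.connectedComponentsWithStats(b)
for i in range(1,n):
    if st[i,4]>300: print(st[i],ce[i],atz(c,s,[ce[i]],.045))
c,s=pickle.load(open("w3.pkl","rb"))
q,e=fit(c,s,[[-89,28,40],[-89,-28,40],[44,28,40],[44,-28,40],[55,0,46],[-30,0,88]],np.array([[474,101],[414,100],[469,242],[414,241],[442,253],[448,165]])*.7,[.56,.22,-.2])
print("plate",q,np.degrees(q[2]));print(e)
R=lambda a:np.array([[np.cos(a),-np.sin(a)],[np.sin(a),np.cos(a)]])
print("grip",q[:2]+R(q[2])@[-.03,0],"mouth",p[:2]+R(p[2])@[-.055,0],"foot",p[:2]+R(p[2])@[.055,0])
E
```

```text
stand [ 0.5194 -0.2125 -0.1657] -9.492992135602107
[[-0.9718 -0.8153]
 [ 0.8679 -1.1713]
 [ 0.4137 -0.1249]
 [-0.3446 -0.2577]
 [ 0.4378  2.8137]
 [-0.3135 -0.6334]
 [-0.0285  0.5908]]
[ 256  150   37   37 1082] [274.1664 168.1405] [[ 0.4653 -0.2044  0.045 ]]
plate [ 0.5598  0.2231 -0.2373] -13.593779367755506
[[ 0.2622 -1.1414]
 [-0.0933 -0.3214]
 [ 0.1256  0.1216]
 [-0.3943  1.0114]
 [-0.2379  0.8465]
 [ 0.283  -0.2056]]
grip [0.5306 0.2301] mouth [ 0.4651 -0.2035] foot [ 0.5736 -0.2216]
```

Request:
step_arm(targets="2.8 1.4 0 -0.35;2.8 1.4 1 0;2.8 1.35 2.5 0;0 0 3.5 0;0 0 3.5 0;0 0 3.5 0;0 0 3.5 0;0 0 3.5 0;0 0 2.5 0;0 0 1.5 0;0 0 0.8 0;0 0 0 0", claw=6)

```text
time_s: 3.83
tcp_pos: [0.5298, 0.2273, 0.0534]
ee_rot: [[-0.971, 0.238, -0.002], [0.238, 0.971, -0.002], [0.002, -0.003, -1.0]]
wrist_force: [-0.5, -1.1, 0.4]
gripper_width: 0.693
gripper_force: 0.0
```

Request:
step_arm(targets="0 0.28 0.4 0;0 0 0.2 0;0 0 0 0;0 0 0 0")

```text
time_s: 4.17
tcp_pos: [0.5315, 0.2326, 0.0495]
ee_rot: [[-0.972, 0.235, 0.001], [0.235, 0.972, 0.001], [-0.001, 0.001, -1.0]]
wrist_force: [0.0, 0.6, 1.1]
gripper_width: 0.689
gripper_force: 0.0
```

Run:
```python
from h import *
s=sense(); c=cams.capture("wrist"); print(s["tcp_pos"])
cv2.imwrite("pics/w4.png",cv2.resize(c["frame"],(800,600),interpolation=cv2.INTER_CUBIC))
```

```text
[0.53148092 0.23258831 0.04954939]
```

View pics/w4.png

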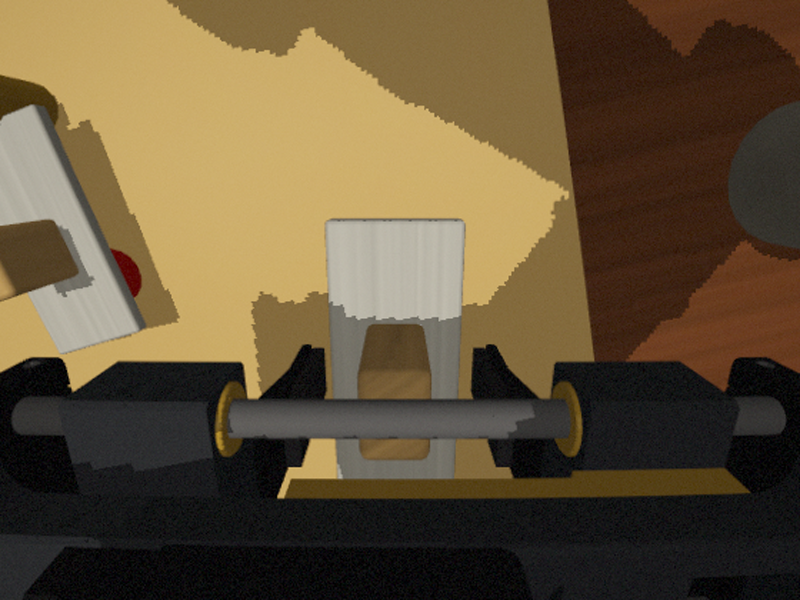

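The grip block is centred between the fingers (395 against 399 px) and the plate is square to them. Closing now.

Request:
step_arm(targets="0 -0.15 0.2 0;0 0 0 0;0 0 0 0;0 0 0 0;0 0 0 0;0 0 0 0;0 0 0 0;0 0 0 0", claw=0)

```text
time_s: 4.88
tcp_pos: [0.5307, 0.231, 0.0466]
ee_rot: [[-0.972, 0.235, 0.0], [0.235, 0.972, 0.0], [-0.0, 0.0, -1.0]]
wrist_force: [-0.4, -0.4, -0.1]
gripper_width: 0.271
gripper_force: 30.0
```

Request:
step_arm(targets="0 0 -0.3 0;0 0 -0.6 0;0 0 -1.5 0;0 0 -2.5 0;0 0 -3 0;0 0 -3 0;0 0 -3 0;0 0 -3 0;0 0 -3 0;0 0 -2 0;0 0 0 0;0 0 0 0")

```text
time_s: 5.88
tcp_pos: [0.53, 0.2308, 0.2653]
ee_rot: [[-0.972, 0.236, -0.001], [0.236, 0.972, 0.001], [0.001, 0.001, -1.0]]
wrist_force: [-0.4, 1.3, -6.7]
gripper_width: 0.275
gripper_force: 30.0
```

Run:
```python
from h import *
import pickle
np.set_printoptions(precision=4,suppress=True)
s=sense(); c=cams.capture("wrist"); t=cams.capture("scene"); print(s["tcp_pos"],s["wrist_force"],s["moment"])
pickle.dump((c,s,t),open("w5.pkl","wb"))
e=proj(t,s,[s["tcp_pos"]])[0].astype(int); print(e)
a=t["frame"][max(0,e[1]-75):e[1]+75,e[0]-70:e[0]+70]
cv2.imwrite("pics/w5.png",np.hstack([cv2.resize(c["frame"],(440,330)),cv2.resize(a,(308,330),interpolation=cv2.INTER_CUBIC)]))
```

```text
[0.53   0.2308 0.2653] [-0.4187  1.3075 -6.6629] [-0.0433  0.0535  0.0079]
[360 124]
```

View pics/w5.png

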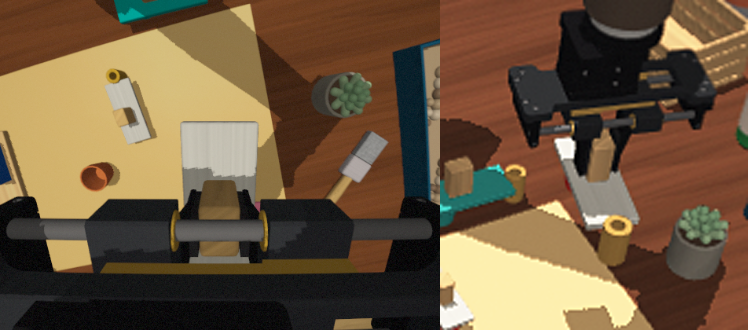

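Plate lifted and about level. Now the rod's lean, from the scene and top pictures relative to the stand as each one sees it.

Run:
```python
from m import *
d=pickle.load(open("d0.pkl","rb"))
R=lambda a:np.array([[np.cos(a),-np.sin(a)],[np.sin(a),np.cos(a)]])
B={k:v for k,v in zip("abcdABCD",[[-110,-50,12],[-110,50,12],[110,50,12],[110,-50,12],[-93,-38,62],[-93,38,62],[-17,38,62],[-17,-38,62]])}
# scene: x_stand towards image bottom; y_stand to image right
S=[("d",178.3,287.7),("c",218.3,278.7),("A",169.3,209.3),("B",198.7,203),("C",203.3,224.3),("D",174.5,231)]
T=[("d",356.3,188.7),("c",326.6,185),("b",318.6,249.9),("C",324.9,222.1),("D",350.6,224.1),("A",348,248.4)]
for n,L,tip in(("scene",S,(179.7,220.7)),("top",T,(349.4,193.6))):
    c=d[n]; p,e=fit(c,None,[B[k] for k,_,_ in L],[x[1:] for x in L],[.52,-.21,-.17])
    print(n,p[:2],np.degrees(p[2]),"rms px",np.sqrt((e**2).mean()))
    t=atz(c,None,[tip],.19)[0,:2]; o=R(p[2]).T@(t-p[:2])*1000-[55,0]
    print(" tip off foot, stand axes mm",o,"mm/px",np.linalg.norm(atz(c,None,[np.add(tip,1)],.19)[0,:2]-t)*700)
# tilt of held plate: front edge row in w5 versus expected geometry
c,s,t=pickle.load(open("w5.pkl","rb"))
g=cv2.cvtColor(c["frame"],cv2.COLOR_BGR2GRAY)
for u in(240,280,315): 
    col=g[140:180,u].astype(int); k=np.argmax(np.abs(np.diff(col))); print("edge",u,140+k+.5)
h=s["tcp_pos"]; E=np.array(s["ee_rot"])
for tl in(-1,0,1):
    a=np.radians(tl); P=[]
    for x,y in((-89,28),(-89,-28),(-89,0)):
        dx,dz=(x+30),40-65.6 # rel grasp pt z (plate frame)
        X=dx*np.cos(a)+dz*np.sin(a); Z=-dx*np.sin(a)+dz*np.cos(a)
        P.append(h+E@(np.array([-X,y,-Z-19])/1000))
    print(tl,proj(c,s,P).ravel())
```

```text
scene [ 0.5234 -0.2096] -9.109820308941272 rms px 0.8423404060862044
 tip off foot, stand axes mm [-3.1713 -9.7882] mm/px 2.551814092423687
top [ 0.5202 -0.2121] -8.912887761946932 rms px 0.7511355921491046
 tip off foot, stand axes mm [-3.9709 -7.5748] mm/px 2.8744323811072157
edge 240 153.5
edge 280 153.5
edge 315 153.5
-1 [331.029  156.5115 230.1537 156.5242 280.5987 156.4601]
0 [331.3756 155.895  229.8323 155.9076 280.6115 155.8421]
1 [331.7277 155.305  229.5059 155.3175 280.6245 155.2505]
```

Both cameras put the rod tip at about (-3.3, -7) mm off the foot in stand axes. I'm carrying the plate over above it.

Request:
step_arm(targets="0 0 0 -1.5;0 0 0 -2.85;-0.1 -1 0 0;-0.15 -2 0 0;-0.2 -3 0 0;-0.2 -3 0 0;-0.2 -3 0 0;-0.2 -3 0 0;-0.2 -3 0 0;-0.2 -3 0 0;-0.2 -3 0 0;-0.2 -3 0 0")

```text
time_s: 6.98
tcp_pos: [0.5036, -0.0406, 0.2638]
ee_rot: [[-0.987, 0.162, -0.004], [0.162, 0.987, -0.0], [0.004, -0.001, -1.0]]
wrist_force: [0.6, 0.4, -5.8]
gripper_width: 0.272
gripper_force: 30.0
```

Request:
step_arm(targets="-0.2 -3 0 0;-0.2 -3 0 0;-0.2 -3 0 0;-0.2 -3 0 0;-0.2 -3 0 0;-0.15 -1.5 0 0;-0.1 -1 0 0;0 0 0 0;0 0 0 0;0 0 0 0")

```text
time_s: 7.82
tcp_pos: [0.4892, -0.2126, 0.2649]
ee_rot: [[-0.987, 0.161, -0.001], [0.161, 0.987, 0.001], [0.001, 0.0, -1.0]]
wrist_force: [0.1, 0.0, -6.2]
gripper_width: 0.273
gripper_force: 30.0
```

```bash
cat > look.py <<'E'
from m import *
import sys
s=sense(); t=cams.capture("scene"); u=cams.capture("top"); print(s["tcp_pos"],s["ee_rot"],s["wrist_force"],s["moment"])
pickle.dump((s,t,u),open(sys.argv[1]+".pkl","wb"))
a=t["frame"][160:300,140:260]; b=u["frame"][160:300,290:410]
cv2.imwrite("pics/"+sys.argv[1]+".png",np.hstack([cv2.resize(a,(400,467),interpolation=cv2.INTER_CUBIC),cv2.resize(b,(400,467),interpolation=cv2.INTER_CUBIC)]))
E
python3 look.py t1
```

```text
[ 0.4892 -0.2126  0.2649] [[-0.987   0.1609 -0.0013]
 [ 0.1609  0.987   0.0007]
 [ 0.0014  0.0005 -1.    ]] [ 0.0521  0.0271 -6.1828] [0.0333 0.0044 0.027 ]
```

View pics/t1.png

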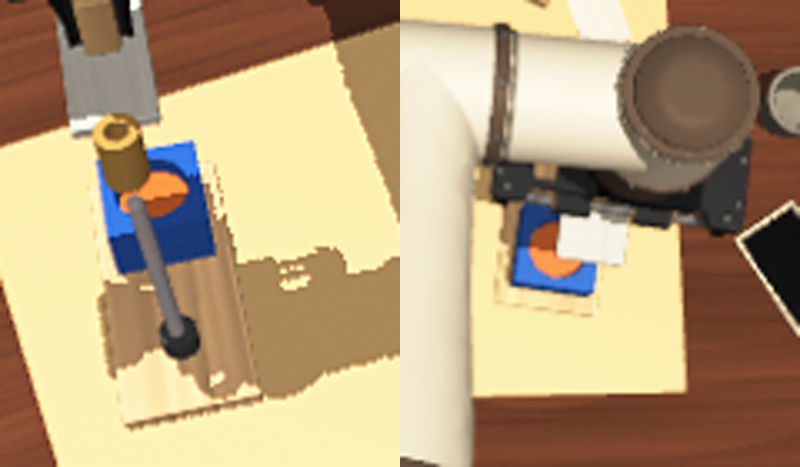

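The scene picture shows the bush top at crop (119,132), its lower end at about (130,182), and the rod tip just below that at (133,203). Working out their relative position with the same camera.

Run:
```python
from m import *
s,t,u=pickle.load(open("t1.pkl","rb"))
q=lambda x,y,z: atz(t,None,[[140+x/3.3333,160+y/3.3333]],z)[0]
print("bushtop",q(119,132,.2643),"tip",q(133,203,.19))
h=s["tcp_pos"];E=np.array(s["ee_rot"])
b=h+E@np.array([-.0845,0,.0]); print("bush expected xy",b)
P=[[b[0],b[1],.2643],[b[0],b[1],.2183],[.570,-.2271,.19]]
print((proj(t,None,P)-[140,160])*3.3333)
# bush mask
hs=cv2.cvtColor(t["frame"],cv2.COLOR_BGR2HSV)[190:222,165:190]
m=cv2.inRange(hs,(15,120,40),(30,255,255)); 
for r_ in m[::1]: print("".join("#" if v else "." for v in r_))
g=t["frame"][214:232,172:192].max(2); print(g)
```

```text
bushtop [ 0.5757 -0.2244  0.2643] tip [ 0.5737 -0.2272  0.19  ]
bush expected xy [ 0.5726 -0.2262  0.2648]
[[114.6563 129.3076]
 [126.8737 174.9003]
 [131.5288 198.7231]]
.........................
.........................
.........................
.........................
........#####............
......#########..........
.....###########.........
....#############........
...##############........
...###############.......
...###############.......
...###############.......
...###############.......
...################......
...################......
....##############.......
....###############......
.....##############......
......#############......
......##############.....
......##############.....
.......#############.....
.......#############.####
.......############......
........###########......
........##########.......
.........########........
..........##..#..........
.........................
............#............
.........................
.........................
[[117 124 125 125 124 126 125 121 118 115 104 120 235 255 253 252 252 252
  252 253]
 [115 124 12
[... 733 characters left out ...]
 167 157
  153  93]
 [235 235 235 236 239 238 197 120 122 122 116 102 108 149 156 155 154  93
  117 132]
 [235 235 235 235 236 238 245 156 120 123 117 110  87  86  85  97 130 134
  133 131]
 [236 234 234 234 234 235 241 193 122 126 120 115 103 124 134 133 131 131
  128 130]
 [234 235 234 234 235 236 238 206 123 124 122 117 108  98 126 131 128 128
  125 121]
 [233 235 235 236 236 237 240 247 146 122 123 119 113  99 120 122 119 117
  117 116]
 [236 238 238 237 232 232 233 238 142 113 126 120 115 105 110 117 116 117
  117 116]
 [224 231 233 211 134 112 112 110 103 113 124 122 118 108  92 114 117 118
  117 118]
 [151 109 109 109 112 112 116 117 117 108 123 123 120 112  94 114 119 117
  118 117]]
```

Request:
step_arm(targets="0.27 -0.23 0 0;0 0 0.8 0;0 0 0.8 0;0 0 0.7 0;0 0 0.2 0;0 0 0 0;0 0 0 0")

```text
time_s: 8.5
tcp_pos: [0.4866, -0.2153, 0.2403]
ee_rot: [[-0.987, 0.161, -0.0], [0.161, 0.987, -0.0], [0.0, -0.0, -1.0]]
wrist_force: [-1.1, -0.2, -4.4]
gripper_width: 0.274
gripper_force: 30.0
```

```bash
sed -i 's/^a=t\["frame"\].*/a=t["frame"][190:260,150:210]; b=u["frame"][160:300,290:410]/' look.py; python3 look.py t2
```

```text
[ 0.4866 -0.2153  0.2403] [[-0.987   0.161  -0.0005]
 [ 0.161   0.987  -0.0002]
 [ 0.0004 -0.0003 -1.    ]] [-1.092  -0.1647 -4.4369] [-0.0043 -0.0003 -0.0534]
```

View pics/t2.png

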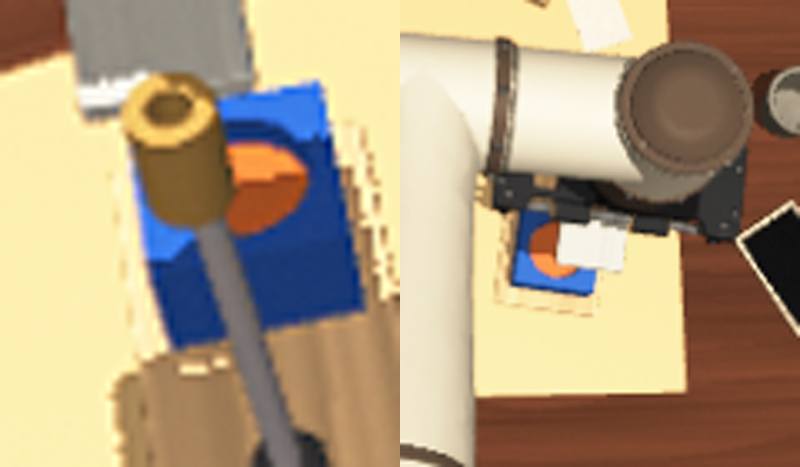

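The bush sits right over the tip: its lower end is at about (192,190) in the crop and the tip is expected near (197,198), within 1–2 mm. Lowering gently by feel.

Request:
step_arm(targets="0 0.05 0.1 0;0 0 0.1 0;0 0 0.1 0;0 0 0.1 0;0 0 0 0;0 0 0 0")

```text
time_s: 9.1
tcp_pos: [0.4866, -0.2147, 0.2365]
ee_rot: [[-0.987, 0.161, -0.0], [0.161, 0.987, -0.0], [0.0, -0.0, -1.0]]
wrist_force: [0.7, 0.2, -5.4]
gripper_width: 0.269
gripper_force: 30.0
```

Request:
step_arm(targets="0 0 0.1 0;0 0 0.1 0;0 0 0.1 0;0 0 0.1 0;0 0 0 0;0 0 0 0")

```text
time_s: 9.6
tcp_pos: [0.4865, -0.2146, 0.2324]
ee_rot: [[-0.987, 0.161, -0.0], [0.161, 0.987, 0.0], [0.0, 0.0, -1.0]]
wrist_force: [-0.5, 0.2, -6.1]
gripper_width: 0.274
gripper_force: 30.0
```

Request:
step_arm(targets="0 0 0.1 0;0 0 0.1 0;0 0 0.1 0;0 0 0.1 0;0 0 0 0;0 0 0 0")

```text
time_s: 10.1
tcp_pos: [0.4867, -0.2145, 0.2284]
ee_rot: [[-0.987, 0.161, 0.0], [0.161, 0.987, 0.0], [0.0, 0.0, -1.0]]
wrist_force: [-0.2, 1.3, -5.2]
gripper_width: 0.272
gripper_force: 30.0
```

Request:
step_arm(targets="-0.004 0.008 0.2 0;-0.004 0.008 0.2 0;-0.004 0.008 0.2 0;-0.004 0.008 0.2 0;-0.004 0.008 0.2 0;0 0 0 0;0 0 0 0")

```text
time_s: 10.68
tcp_pos: [0.4869, -0.2142, 0.2181]
ee_rot: [[-0.987, 0.161, -0.0], [0.161, 0.987, 0.0], [0.0, 0.0, -1.0]]
wrist_force: [0.4, 0.7, -5.7]
gripper_width: 0.275
gripper_force: 30.0
```

```bash
cat > f.py <<'E'
from m import *
s=sense(); E=np.array(s["ee_rot"]); f=E.T@s["wrist_force"]; m=E.T@s["moment"]
print(s["time_s"],"tcp",s["tcp_pos"],"tool F",f,"tool M",m)
p=np.array(s["tcp_pos"]); b=p+E@[-.0845,0,0]-[0,0,.0466]; print("bush low end",b)
c,si=np.cos(np.radians(-9.3)),np.sin(np.radians(-9.3)); d=b-[.52,-.212,0]; print("bush in stand mm",1000*(c*d[0]+si*d[1])-55,1000*(-si*d[0]+c*d[1]))
E
python3 f.py
```

```text
10.6833 tcp [ 0.4869 -0.2142  0.2181] tool F [-0.2891  0.7722  5.6955] tool M [-0.4562 -0.037  -0.0753]
bush low end [ 0.5703 -0.2278  0.1714]
bush in stand mm -2.835734610822236 -7.505340435509859
```

Request:
step_arm(targets="0 0 0 0;0 0.03 0 0;0 0 0 0")

```text
time_s: 10.93
tcp_pos: [0.4868, -0.2141, 0.2184]
ee_rot: [[-0.987, 0.161, -0.0], [0.161, 0.987, -0.0], [0.0, -0.0, -1.0]]
wrist_force: [0.7, 1.0, -6.3]
gripper_width: 0.272
gripper_force: 30.0
```

```bash
python3 f.py
```

```text
10.9333 tcp [ 0.4868 -0.2141  0.2184] tool F [-0.5476  1.116   6.3281] tool M [-0.3392  0.0032 -0.0708]
bush low end [ 0.5702 -0.2277  0.1718]
bush in stand mm -2.9233688400453346 -7.412741839957264
```

The rod pushes the bush about 1 N towards tool +y, so it's threaded and touching on one side. I'm easing +y and carrying on down.

Request:
step_arm(targets="0 0.1 0 0;-0.004 0.008 0.2 0;-0.004 0.008 0.2 0;-0.004 0.008 0.2 0;-0.004 0.008 0.2 0;-0.004 0.008 0.2 0;0 0 0 0;0 0 0 0")

```text
time_s: 11.6
tcp_pos: [0.4873, -0.2127, 0.2083]
ee_rot: [[-0.987, 0.161, -0.0], [0.161, 0.987, -0.0], [0.0, -0.0, -1.0]]
wrist_force: [0.1, 0.1, -5.4]
gripper_width: 0.277
gripper_force: 30.0
```

```bash
python3 f.py
```

```text
11.6 tcp [ 0.4873 -0.2127  0.2083] tool F [-0.083   0.0713  5.445 ] tool M [ 0.0745 -0.0121 -0.0125]
bush low end [ 0.5707 -0.2263  0.1617]
bush in stand mm -2.696623526670834 -5.948931109815449
```

Free again. Going on 2 cm at a time.

Request:
step_arm(targets="-0.004 0.008 0.2 0;-0.004 0.008 0.2 0;-0.004 0.008 0.2 0;-0.004 0.008 0.2 0;-0.004 0.008 0.2 0;-0.004 0.008 0.2 0;-0.004 0.008 0.2 0;-0.004 0.008 0.2 0;0 0 0 0;0 0 0 0")

```text
time_s: 12.43
tcp_pos: [0.4877, -0.2121, 0.1924]
ee_rot: [[-0.987, 0.161, -0.0], [0.161, 0.987, 0.0], [0.0, -0.0, -1.0]]
wrist_force: [0.1, 0.2, -5.5]
gripper_width: 0.27
gripper_force: 30.0
```

```bash
python3 f.py
```

```text
12.4333 tcp [ 0.4877 -0.2121  0.1924] tool F [-0.1143  0.2134  5.4927] tool M [ 0.0531 -0.0442 -0.0456]
bush low end [ 0.5711 -0.2257  0.1458]
bush in stand mm -2.359115547139922 -5.27241554177392
```

Request:
step_arm(targets="-0.004 0.008 0.2 0;-0.004 0.008 0.2 0;-0.004 0.008 0.2 0;-0.004 0.008 0.2 0;-0.004 0.008 0.2 0;-0.004 0.008 0.2 0;-0.004 0.008 0.2 0;-0.004 0.008 0.2 0;0 0 0 0;0 0 0 0")

```text
time_s: 13.27
tcp_pos: [0.4881, -0.2115, 0.1764]
ee_rot: [[-0.987, 0.161, -0.0], [0.161, 0.987, 0.0], [0.0, 0.0, -1.0]]
wrist_force: [-0.1, 0.0, -5.4]
gripper_width: 0.273
gripper_force: 30.0
```

```bash
python3 f.py
```

```text
13.2667 tcp [ 0.4881 -0.2115  0.1764] tool F [0.0586 0.0347 5.372 ] tool M [0.0743 0.0913 0.048 ]
bush low end [ 0.5715 -0.2251  0.1297]
bush in stand mm -2.046712966783936 -4.561009167014569
```

Request:
step_arm(targets="-0.004 0.008 0.2 0;-0.004 0.008 0.2 0;-0.004 0.008 0.2 0;-0.004 0.008 0.2 0;-0.004 0.008 0.2 0;-0.004 0.008 0.2 0;-0.004 0.008 0.2 0;-0.004 0.008 0.2 0;0 0 0 0;0 0 0 0")

```text
time_s: 14.1
tcp_pos: [0.4885, -0.2109, 0.1603]
ee_rot: [[-0.987, 0.161, -0.0], [0.161, 0.987, 0.0], [0.001, 0.0, -1.0]]
wrist_force: [-0.3, -0.4, -7.0]
gripper_width: 0.273
gripper_force: 30.0
```

```bash
python3 f.py
```

```text
14.1 tcp [ 0.4885 -0.2109  0.1603] tool F [ 0.1963 -0.4695  6.9547] tool M [0.0679 0.0998 0.0121]
bush low end [ 0.5719 -0.2245  0.1137]
bush in stand mm -1.7577080900496043 -3.919996640597898
```

Request:
step_arm(targets="-0.004 0.008 0.2 0;-0.004 0.008 0.2 0;-0.004 0.008 0.2 0;-0.004 0.008 0.2 0;-0.004 0.008 0.2 0;-0.004 0.008 0.2 0;-0.004 0.008 0.2 0;-0.004 0.008 0.2 0;0 0 0 0;0 0 0 0")

```text
time_s: 14.93
tcp_pos: [0.4889, -0.2103, 0.1442]
ee_rot: [[-0.987, 0.161, -0.001], [0.161, 0.987, 0.0], [0.001, 0.0, -1.0]]
wrist_force: [-1.3, -0.2, -6.2]
gripper_width: 0.271
gripper_force: 30.0
```

```bash
python3 f.py
```

```text
14.9333 tcp [ 0.4889 -0.2103  0.1442] tool F [ 1.205  -0.3661  6.1658] tool M [0.1287 0.1348 0.0454]
bush low end [ 0.5723 -0.2239  0.0976]
bush in stand mm -1.4845441871773062 -3.2622983643243697
```

Request:
step_arm(targets="0.03 -0.02 0.1 0;-0.004 0.007 0.2 0;-0.004 0.007 0.2 0;-0.004 0.007 0.2 0;-0.004 0.007 0.2 0;-0.004 0.007 0.2 0;-0.004 0.007 0.2 0;-0.004 0.007 0.2 0;0 0 0 0;0 0 0 0")

```text
time_s: 15.77
tcp_pos: [0.489, -0.2101, 0.1294]
ee_rot: [[-0.987, 0.161, -0.0], [0.161, 0.987, -0.0], [0.0, -0.0, -1.0]]
wrist_force: [1.2, 0.7, -6.0]
gripper_width: 0.273
gripper_force: 30.0
```

```bash
python3 f.py
```

```text
15.7667 tcp [ 0.489  -0.2101  0.1294] tool F [-1.0422  0.8802  5.9519] tool M [ 0.0502 -0.0719 -0.026 ]
bush low end [ 0.5724 -0.2237  0.0828]
bush in stand mm -1.4235571764784822 -3.067966981759238
```

Request:
step_arm(targets="-0.004 0.007 0.2 0;-0.004 0.007 0.2 0;-0.004 0.007 0.2 0;-0.004 0.007 0.2 0;-0.004 0.007 0.2 0;-0.004 0.007 0.2 0;-0.004 0.007 0.2 0;-0.004 0.007 0.2 0;-0.004 0.007 0.2 0;-0.004 0.007 0.2 0;0 0 0 0;0 0 0 0")

```text
time_s: 16.77
tcp_pos: [0.4895, -0.2095, 0.1094]
ee_rot: [[-0.987, 0.161, -0.0], [0.161, 0.987, -0.0], [0.0, -0.0, -1.0]]
wrist_force: [-0.9, -0.4, -6.1]
gripper_width: 0.266
gripper_force: 30.0
```

```bash
python3 f.py
```

```text
16.7667 tcp [ 0.4895 -0.2095  0.1094] tool F [ 0.8418 -0.5711  6.0865] tool M [0.0367 0.0066 0.0038]
bush low end [ 0.5729 -0.2231  0.0628]
bush in stand mm -1.0249024815518268 -2.3725182423928444
```

Request:
step_arm(targets="-0.002 0.004 0.1 0;-0.002 0.004 0.1 0;-0.002 0.004 0.1 0;-0.002 0.004 0.1 0;-0.002 0.004 0.1 0;-0.002 0.004 0.1 0;-0.002 0.004 0.1 0;-0.002 0.004 0.1 0;-0.002 0.004 0.1 0;-0.002 0.004 0.1 0;-0.002 0.004 0.1 0;0 0 0 0")

```text
time_s: 17.77
tcp_pos: [0.4897, -0.209, 0.0983]
ee_rot: [[-0.987, 0.161, -0.0], [0.161, 0.987, 0.0], [0.0, 0.0, -1.0]]
wrist_force: [-1.0, 0.2, -5.1]
gripper_width: 0.27
gripper_force: 30.0
```

```bash
python3 f.py
```

```text
17.7667 tcp [ 0.4897 -0.209   0.0983] tool F [ 1.0412 -0.0012  5.1238] tool M [0.0487 0.0207 0.0297]
bush low end [ 0.5731 -0.2226  0.0517]
bush in stand mm -0.8816062125111728 -1.8982764139142527
```

Request:
step_arm(targets="-0.002 0.004 0.1 0;-0.002 0.004 0.1 0;-0.002 0.004 0.1 0;-0.002 0.004 0.1 0;-0.002 0.004 0.1 0;0 0 0 0;0 0 0 0")

```text
time_s: 18.35
tcp_pos: [0.49, -0.2089, 0.0935]
ee_rot: [[-0.987, 0.161, -0.0], [0.161, 0.987, -0.0], [0.0, -0.0, -1.0]]
wrist_force: [0.2, -0.5, -5.2]
gripper_width: 0.269
gripper_force: 30.0
```

```bash
python3 f.py
```

```text
18.35 tcp [ 0.49   -0.2089  0.0935] tool F [-0.2904 -0.4873  5.1633] tool M [ 0.0595  0.0186 -0.018 ]
bush low end [ 0.5733 -0.2225  0.0468]
bush in stand mm -0.6594143242151489 -1.714716258677515
```

Request:
step_arm(targets="-0.001 0.003 0.1 0;-0.001 0.003 0.1 0;-0.001 0.003 0.1 0;-0.001 0.003 0.1 0;0 0 0 0;0 0 0 0")

```text
time_s: 18.85
tcp_pos: [0.4902, -0.2089, 0.0898]
ee_rot: [[-0.987, 0.161, 0.0], [0.161, 0.987, -0.0], [-0.0, -0.0, -1.0]]
wrist_force: [-1.7, 0.4, 1.7]
gripper_width: 0.278
gripper_force: 30.0
```

```bash
python3 f.py
```

```text
18.85 tcp [ 0.4902 -0.2089  0.0898] tool F [ 1.7431  0.1533 -1.6924] tool M [ 0.0697  0.5795 -0.0187]
bush low end [ 0.5736 -0.2225  0.0433]
bush in stand mm -0.4005467156724336 -1.6722413346751623
```

Floor contact at about 7 N. Pressing on in 1 mm rows, easing +x a little.

Request:
step_arm(targets="0.04 0 0.1 0;0 0.003 0.1 0;-0.001 0.003 0.1 0;-0.001 0.003 0.1 0;0 0 0 0;0 0 0 0")

```text
time_s: 19.35
tcp_pos: [0.4901, -0.2088, 0.0855]
ee_rot: [[-0.987, 0.161, 0.001], [0.161, 0.987, -0.0], [-0.001, -0.0, -1.0]]
wrist_force: [-0.2, -1.4, -0.4]
gripper_width: 0.276
gripper_force: 30.0
```

```bash
python3 f.py
```

```text
19.35 tcp [ 0.4901 -0.2088  0.0855] tool F [-0.0519 -1.4516  0.3768] tool M [ 0.5935 -0.0652  0.068 ]
bush low end [ 0.5735 -0.2224  0.0389]
bush in stand mm -0.49486707536765806 -1.6258326373970542
```

Request:
step_arm(targets="-0.015 -0.05 0.1 0;0 0.002 0.1 0;0 0.002 0.1 0;0 0.002 0.1 0;0 0 0 0;0 0 0 0")

```text
time_s: 19.85
tcp_pos: [0.4901, -0.2089, 0.0814]
ee_rot: [[-0.987, 0.161, 0.001], [0.161, 0.987, 0.0], [-0.001, 0.0, -1.0]]
wrist_force: [1.0, 0.6, -0.6]
gripper_width: 0.268
gripper_force: 30.0
```

```bash
python3 f.py
```

```text
19.85 tcp [ 0.4901 -0.2089  0.0814] tool F [-0.8588  0.7198  0.6235] tool M [-0.2161 -0.299  -0.0168]
bush low end [ 0.5735 -0.2226  0.0349]
bush in stand mm -0.5184573262819541 -1.7726768189050401
```

Request:
step_arm(targets="-0.03 0.02 0.08 0;0 0 0.06 0;0 0 0.05 0;0 0 0 0;0 0 0 0")

```text
time_s: 20.27
tcp_pos: [0.4901, -0.2089, 0.0796]
ee_rot: [[-0.987, 0.161, 0.0], [0.161, 0.987, 0.0], [-0.0, 0.0, -1.0]]
wrist_force: [0.3, 0.0, 0.1]
gripper_width: 0.273
gripper_force: 30.0
```

```bash
python3 f.py
```

```text
20.2667 tcp [ 0.4901 -0.2089  0.0796] tool F [-0.2533  0.0587 -0.11  ] tool M [-0.1342 -0.1467  0.0147]
bush low end [ 0.5735 -0.2225  0.033 ]
bush in stand mm -0.5046159342237857 -1.732258749754861
```

Request:
step_arm(targets="0 0 0.05 0;0 0 0.04 0;0 0 0 0")

```text
time_s: 20.52
tcp_pos: [0.4901, -0.2089, 0.0787]
ee_rot: [[-0.987, 0.161, 0.0], [0.161, 0.987, -0.0], [-0.0, -0.0, -1.0]]
wrist_force: [1.2, -0.1, 0.2]
gripper_width: 0.275
gripper_force: 30.0
```

```bash
python3 f.py
```

```text
20.5167 tcp [ 0.4901 -0.2089  0.0787] tool F [-1.1815  0.1397 -0.1535] tool M [-0.1804 -0.105   0.0579]
bush low end [ 0.5735 -0.2225  0.0322]
bush in stand mm -0.47144468323572397 -1.7484534918285661
```

Request:
step_arm(targets="0 0 0.03 0;0 0 0.03 0;0 0 0 0")

```text
time_s: 20.77
tcp_pos: [0.4902, -0.2089, 0.0785]
ee_rot: [[-0.987, 0.161, 0.0], [0.161, 0.987, -0.0], [-0.0, -0.0, -1.0]]
wrist_force: [0.3, 1.8, 4.8]
gripper_width: 0.273
gripper_force: 30.0
```

```bash
python3 f.py
```

```text
20.7667 tcp [ 0.4902 -0.2089  0.0785] tool F [-0.055   1.8263 -4.754 ] tool M [-0.2924  0.2191  0.0251]
bush low end [ 0.5736 -0.2225  0.032 ]
bush in stand mm -0.44225992122517965 -1.740134686887565
```

Request:
step_arm(targets="0 0 0.03 0;0 0 0.03 0;0 0 0 0")

```text
time_s: 21.02
tcp_pos: [0.4902, -0.2089, 0.0785]
ee_rot: [[-0.987, 0.161, 0.0], [0.161, 0.987, -0.0], [-0.0, -0.0, -1.0]]
wrist_force: [-1.6, 1.9, 7.9]
gripper_width: 0.269
gripper_force: 30.0
```

```bash
python3 f.py
```

```text
21.0167 tcp [ 0.4902 -0.2089  0.0785] tool F [ 1.8464  1.619  -7.8742] tool M [-0.5407  0.6122  0.0222]
bush low end [ 0.5736 -0.2225  0.0319]
bush in stand mm -0.4478883167139287 -1.691979289054681
```

Request:
step_arm(targets="0 0 0.04 0;0 0 0.04 0;0 0 0 0;0 0 0 0")

```text
time_s: 21.35
tcp_pos: [0.4902, -0.2089, 0.0785]
ee_rot: [[-0.987, 0.161, 0.0], [0.161, 0.987, -0.0], [-0.001, -0.0, -1.0]]
wrist_force: [-2.6, 3.4, 13.0]
gripper_width: 0.27
gripper_force: 30.0
```

```bash
python3 f.py
```

```text
21.35 tcp [ 0.4902 -0.2089  0.0785] tool F [  3.1332   2.9632 -13.0194] tool M [-0.7775  1.0693  0.0391]
bush low end [ 0.5736 -0.2225  0.0319]
bush in stand mm -0.4370813416219619 -1.693436037502851
```

Seated: z stays at 0.0785 (home is 0.0786) with a 13 N press. Easing off, opening, and rising straight up.

Request:
step_arm(targets="0 0 -0.1 0;0 0 0 0;0 0 0 0")

```text
time_s: 21.6
tcp_pos: [0.4902, -0.2089, 0.0785]
ee_rot: [[-0.987, 0.161, 0.0], [0.161, 0.987, -0.0], [-0.0, -0.0, -1.0]]
wrist_force: [-0.8, 1.6, 7.3]
gripper_width: 0.274
gripper_force: 30.0
```

Request:
step_arm(targets="0 0 0 0;0 0 0 0;0 0 0 0;0 0 0 0;0 0 0 0;0 0 0 0;0 0 0 0", claw=5)

```text
time_s: 22.18
tcp_pos: [0.49, -0.2089, 0.0776]
ee_rot: [[-0.987, 0.161, -0.0], [0.161, 0.987, 0.0], [0.0, -0.0, -1.0]]
wrist_force: [-0.2, -0.4, 0.3]
gripper_width: 0.57
gripper_force: 0.0
```

```bash
python3 f.py
```

```text
22.1833 tcp [ 0.49   -0.2089  0.0776] tool F [ 0.1164 -0.4501 -0.3472] tool M [ 0.0285 -0.055   0.0099]
bush low end [ 0.5734 -0.2226  0.031 ]
bush in stand mm -0.5982250855540983 -1.7905658942132043
```

Released with no residual force. Rising and moving back towards the robot.

Request:
step_arm(targets="0 0 -0.5 0;0 0 -1.5 0;0 0 -2.5 0;0 0 -3 0;0 0 -3 0;0 0 -3 0;0 0 -3 0;0 0 -3 0;3 0 -1 0;3 0 0 0;2 0 0 0;0 0 0 0")

```text
time_s: 23.18
tcp_pos: [0.4078, -0.1955, 0.284]
ee_rot: [[-0.987, 0.161, 0.001], [0.161, 0.987, 0.001], [-0.001, 0.001, -1.0]]
wrist_force: [0.4, 0.5, 0.4]
gripper_width: 0.573
gripper_force: 0.0
```

Run:
```python
from m import *
s=sense(); t=cams.capture("scene"); w=cams.capture("wrist"); print(s["tcp_pos"],s["wrist_force"])
pickle.dump((s,t,w),open("fin.pkl","wb"))
R=lambda a:np.array([[np.cos(a),-np.sin(a)],[np.sin(a),np.cos(a)]])
cv2.imwrite("pics/fin.png",np.hstack([cv2.resize(t["frame"][180:300,140:240],(375,450),interpolation=cv2.INTER_CUBIC),cv2.resize(w["frame"][:300,100:380],(420,450),interpolation=cv2.INTER_CUBIC)]))
```

```text
[ 0.4078 -0.1955  0.284 ] [0.3976 0.4855 0.3789]
```

View pics/fin.png

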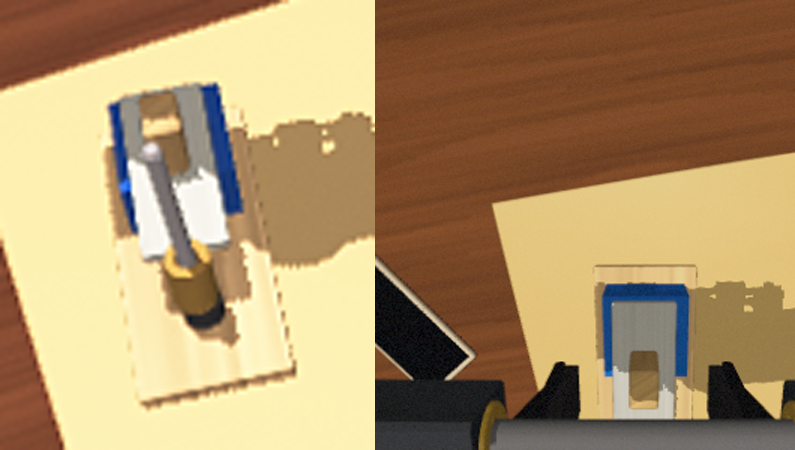

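The plate lies flat on the block (wrist crop around (645,350), edges parallel to the block). The bush at (190,290) is round the rod, down on the collar, and the gripper is clear.

```bash
python3 -c "
from station import r
print(r.finish_job())"
```

```text
the job is handed in; nothing more can be done
None
```

The core plate is home, flat on the mould block with its bush down round the rod, and the gripper is released and clear. It took about 23 s; side forces on the rod read about 3 N at most and the final press 13 N. I've handed the job in, but no verdict came back.

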